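# Put the seed tray away in the caddy and shut its sliding door

## Task

Slide the white door of the green caddy fully open, lift the black seed tray by its yellow post grip and, keeping it upright, slide it into the caddy under the roof with its thin post running along the roof slot. At the back of the slot move it sideways to the end of the cross slot so that it cannot slide straight out again, let it stand on the caddy floor, and slide the door fully shut. Leave the pot, jar, trowel and screwdriver where they are.

Things in the scene. Friction and masses are not known exactly. Their poses are not given: they have to be found in the camera images.
- caddy: Green fixed caddy; origin at bench level; mm in its own axes. At yaw 0 the mouth faces the robot (-x). White floor, top z 6, flush with the door sill, x -80 to 68. Side walls' inner faces y -72 and +72, back wall's x 62. Roof z 66 to 72, from x -65 back, with an L-shaped slot 22 wide (see slot points). Door track, 6 high, 20 wide, along x -70, runs out to y +228.
- slot_mouth (a point): Middle of the roof slot's open front end: caddy x -65, y +20, on the roof's top (z 72). Axes as the caddy's. The entry leg runs from here straight back (+x) to slot_corner.
- slot_corner (a point): Where the entry leg meets the cross leg: caddy x +10, y +20, z 72. The slot's back edge is at x 21. From here the cross leg runs towards caddy -y.
- slot_end (a point): Where the post's middle should end: caddy x +10, y -20, z 72, near the closed end (edge at y -31) of the cross leg.
- door (a joint): White sliding door across the mouth: 0 = shut, 0.150 m = fully open at its stop; opens along the caddy's +y. No spring, about 1.5 N friction, stays where left. Panel 150 mm wide, 6 thick, at caddy x -70, z 8 to 72; shut it covers y -75 to +75. Open by 140 mm or more it clears the tray.
- door_handle (a point): Middle of the graspable part of the door's black upright handle block: 20 (caddy x) by 30 (caddy y) mm, standing from z 72 to z 134. This point is at z 112; with the door shut at caddy x -70, y +30. Moves with the door.
- tray_grip (a point): Centre of the yellow grip block, 24 x 24 mm, 48 high, 116 mm above the tray's underside; tray axes. Tray: black, open, four cells, 90 x 90 mm, 45 high, centred under the grip, sides parallel to the block's; goes in any way round, square to the caddy. Between (heights 45 to 92) only a 12 mm steel post. 0.17 to 0.35 kg. On the caddy's floor this point is at z 122.
- pot: Terracotta pot, 104 mm across the rim, 90 high, standing on the bench; origin under its centre. Leave alone.
- jar: Closed clear glass jar with white twist cap, 70 mm across, 110 high; origin under its centre. Leave alone.
- trowel: Steel trowel with wooden handle lying flat, about 260 mm long, 70 wide, 26 high; origin near the joint of blade and handle, blade towards its +x. Leave alone.
- screwdriver: Orange-handled screwdriver lying on the bench, about 200 mm long, handle to its -x. Leave alone.
Mind the look-alikes: they are no part of the job. There is more than one size of the part that bears tray_grip; the job needs the middle-sized.

How it is judged:
On the way, in this order (a step that is already met when the one before it is completed fails the run):
1. the door is slid open (at least 138 mm of its 150 mm) (value of joint door above 0.138 m), for 0.2 s.
2. the tray is under the roof, low and upright, its post in the entry leg of the slot (x of tray_grip in the frame of caddy between -0.045 and 0.024 m and y of tray_grip in the frame of caddy between 0.006 and 0.034 m and z of tray_grip in the frame of caddy below 0.13 m and angle between tray_grip's own z axis and vertical below 0.12 rad), for 0.1 s.
3. the tray has been moved across into the cross slot (x of tray_grip in the frame of caddy between -0.004 and 0.024 m and y of tray_grip in the frame of caddy between -0.036 and -0.008 m and z of tray_grip in the frame of caddy below 0.13 m and angle between tray_grip's own z axis and vertical below 0.12 rad), for 0.2 s.
At the end, for the whole second after the job is handed in: The tray stands upright (within 0.12 rad) on the caddy's floor (within 5 mm) with its post in the cross slot, at least 28 mm to the side of the entry leg's centre line (caddy y between -36 and -8 mm, x between -4 and 24 mm); the door is shut to within 8 mm; tray and door are at rest (all of step 3 and z of tray_grip in the frame of caddy between 0.117 and 0.127 m and value of joint door below 0.008 m and linear speed of tray below 0.02 m/s and velocity of joint door below 0.01 m/s); the robot touches nothing.
It fails at once if the terracotta pot is moved by more than 30 mm (distance of pot from where it was at the start of the episode above 0.03 m).
It fails at once if the glass jar is moved by more than 30 mm (distance of jar from where it was at the start of the episode above 0.03 m).
It fails at once if the trowel is moved by more than 30 mm (distance of trowel from where it was at the start of the episode above 0.03 m).
It fails at once if the screwdriver is moved by more than 30 mm (distance of screwdriver from where it was at the start of the episode above 0.03 m).
It fails at once if the tray is tipped by more than 0.5 rad (angle between tray_grip's own z axis and vertical above 0.5 rad).
It also fails if it takes over 66 s, if anything falls off the work surface, if the arm or the gripper's body presses on something with over 40 N, if the wrist force passes 120 N, or if a joint passes its speed limit or range.

## Robot

A 6-joint arm with a two-finger parallel gripper is mounted at the origin on the work surface. World frame = base frame: x ahead of the robot, y to its left, z up, the work surface at z = 0. Lengths are in m, angles in rad, forces in N, time in s.
With the tool pointing down it reaches from about 0.275 to 0.875 m from the base axis. Payload 12.5 kg.
Tool frame: the origin (TCP) lies at the very end of the fingers, on their centre line; the grasp point (between the pads) lies 19 mm behind it; x points along the fingers, y is the direction in which the jaws open and shut, and the axes are right-handed (so a half turn about x gives the same grasp; the last joint's range is limited). The gripper opens to 85 mm and grips with 20 to 120 N. Pads are 22 mm wide; open, the fingers measure 114 mm over their backs; the gripper's body (76 mm by 85 mm) begins 54 mm behind the grasp point. The pads swing forward as they close: fully open they stand 13 mm farther back than shut.
Start: joints at [1.031, 0.351, 1.652, -0, 1.139, -0.085], TCP at [0.242, 0.494, 0.231] pointing down, gripper open.
Joint ranges: [-2.75, 2.75], [-0.79, 2.1], [0.01, 2.65], [-1.57, 4.71], [0.07, 3.14], [-2.87, 2.87]. Speed limits (rad/s): [2.22, 2.22, 2.79, 3.14, 3.14, 3.14].

## Interface

Orientations are given as a 3x3 rotation matrix whose columns are the frame's x, y, z axes.
In Python, from bench import manip gives the robot as it stands. Calls block until the motion is done:
- manip.move_ptp(position, orientation): joint-space move of the TCP to a pose.
- manip.move_l(position, attitude=None, max_speed=0.15): straight line of the TCP; attitude=None keeps the orientation; max_speed is the mean speed in m/s.
- manip.move_j(angles): joint-space move.
- manip.set_gripper(opening, effort=None): opening from 0.0 (shut) to 1.0 (fully open); effort is the grip in N (None keeps the last); returns when the fingers have stopped.
- manip.dwell(seconds).
- manip.inverse_kinematics(position, orientation): joint angles nearest the present ones, or None.
- manip.grab_frame(name): name is "scene" or "side" or "wrist"; returns (picture, depth): 480x640x3 uint8, red, green, blue; 480x640 float32, m along the optical axis (not along the pixel's ray), 0 where there is no reading.
- manip.get_calibration(name): a dict with "camera_matrix" (3x3 intrinsics, pixels), "k1" (the pictures are not rectified: a ray, as slopes to the right and down, at radius r is drawn at 1 + k1 r^2 times it, then the intrinsics apply), "R" (3x3) and "t" (3): a world point X has camera coordinates R X + t. Camera axes: x right, y down, z forward; pixel columns grow to the right and rows downward; lengths in m; the calibration is good to about 2 mm. A picture is of the moment at which its call begins: read the wrist's pose just before it. get_calibration takes no time and is no camera call; for the wrist camera it gives the pose at the moment of the call.
A pose or a line that the arm cannot do raises manip.Unreachable and nothing moves.
- manip.sign_off(): hands the job in, once; it reports no verdict.
Trained networks look in the newest picture that a camera, given by its name, has taken for a name from the list of things; names that differ only in an ending like _2 or _b are one class to them, and where a whole thing is asked for, a point or a joint stands for the part that bears it (a point fixed in the world has none). Each returns a list of dicts, best first, with "confidence" (0 to 1); they miss things now and then, are a little off and sometimes report something else, mostly with a low value. They report only what shows in the picture. A call takes as long as a camera call. They do not tell look-alikes from the thing itself.
- manip.look_for(camera, name): "at" ([x, y, z] in m, in world coordinates, good to about 4 mm: the middle of the surface that is visible of it).
Readings, each from a call of its own:
- manip.current_time(): time.
- manip.current_qpos(): joint angles.
- manip.current_joint_vel(): joint speeds.
- manip.current_joint_torque(): joint torques, N m.
- manip.current_ee_pos(): TCP position.
- manip.current_tcp_rot(): TCP orientation.
- manip.current_force(): force on the tool from outside, world axes, zero at the start.
- manip.current_ft_torque(): the same for the moment, N m.
- manip.current_grip_width(): opening from 0.0 (shut) to 1.0 (fully open).
Only numpy, scipy, OpenCV 4.12 (cv2) and the standard library are available. Lean on these libraries where they do the work, as an engineer would, in place of code of your own. Each camera call takes 0.05 s, during which the arm holds its last target. There are 200 camera calls.

## Working session

There is one attempt and no reset: what is moved stays moved. The work goes in short steps, each a Python script; the robot and the scene stay as the last script left them, time stands still between calls to the robot, and variables do not carry over. Pictures are saved under pics/ and viewed, about 8 in all and at most 12, crops included, and the job is handed in when it is done.

```bash
mkdir -p pics; ls
cat > h.py <<'E'
import numpy as np, cv2
from bench import manip as m
def snap(cam,fn):
    c=m.get_calibration(cam); p,d=m.grab_frame(cam)
    cv2.imwrite('pics/'+fn+'.png',p[:,:,::-1]); np.savez('pics/'+fn+'.npz',p=p,d=d,K=c['camera_matrix'],k1=c['k1'],R=c['R'],t=c['t'])
    return p,d,c
def cloud(p,d,c):
    "world xyz for every pixel (nan where no depth)"
    K=np.array(c['camera_matrix']); h,w=d.shape
    g=np.stack(np.meshgrid(np.arange(w),np.arange(h)),-1).reshape(-1,1,2).astype(float)
    u=cv2.undistortPoints(g,K,undist(c)).reshape(h,w,2)
    X=np.dstack([u[...,0]*d,u[...,1]*d,d]); X[d<=0]=np.nan
    return (X-np.array(c['t']))@np.array(c['R'])
def undist(c): return np.array([float(c['k1']),0,0,0])
def down(yaw):
    "tool down, jaw axis at angle yaw in world xy"
    x=np.array([0,0,-1.]);y=np.array([np.cos(yaw),np.sin(yaw),0]);return np.column_stack([x,y,np.cross(x,y)])
E
cat > a.py <<'E'
from h import *
for cam in ('scene','side'):
    snap(cam,cam+'0')
    for n in ('caddy','door','door_handle','tray_grip','pot','jar','trowel','screwdriver'):
        print(cam,n,[(np.round(r['at'],3).tolist(),round(r['confidence'],2)) for r in m.look_for(cam,n)])
print(m.current_tcp_rot(),m.current_time())
a=cv2.imread('pics/scene0.png')
E
python3 a.py
```

```text
pics
scene caddy [([0.647, -0.054, 0.069], 0.61), ([0.808, -0.095, 0.026], 0.33)]
scene door [([0.585, -0.028, 0.074], 0.58)]
scene door_handle [([0.59, -0.029, 0.075], 0.89)]
scene tray_grip [([0.386, 0.343, 0.018], 0.87), ([0.522, 0.361, 0.027], 0.71), ([0.565, 0.534, 0.044], 0.61)]
scene pot [([0.506, -0.329, 0.062], 0.63)]
scene jar [([0.751, -0.265, 0.089], 0.77)]
scene trowel [([0.746, 0.33, 0.009], 0.77)]
scene screwdriver [([0.81, -0.097, 0.026], 0.83), ([0.506, -0.328, 0.065], 0.47)]
side caddy [([0.627, -0.073, 0.074], 0.97)]
side door [([0.577, -0.033, 0.062], 0.85)]
side door_handle [([0.576, -0.04, 0.066], 0.75)]
side tray_grip [([0.508, 0.362, 0.032], 0.8), ([0.547, 0.533, 0.048], 0.68), ([0.382, 0.336, 0.023], 0.67), ([0.58, -0.04, 0.067], 0.35)]
side pot [([0.532, -0.318, 0.055], 0.61)]
side jar [([0.716, -0.286, 0.083], 0.83)]
side trowel [([0.738, 0.316, 0.006], 0.55)]
side screwdriver [([0.801, -0.101, 0.021], 0.58)]
[[ 3.44135071e-06  4.39289802e-01  8.98345407e-01]
 [ 2.08028029e-05  8.98345406e-01 -4.39289802e-01]
 [-1.00000000e+00  2.01998527e-05 -6.04693758e-06]] 0.9
```

View pics/scene0.png

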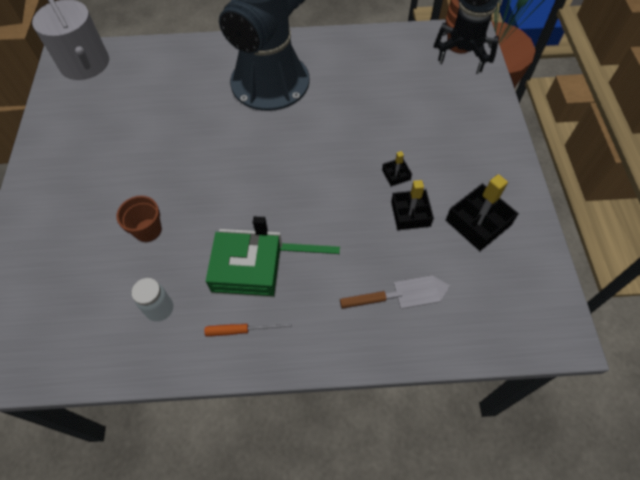

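View pics/side0.png

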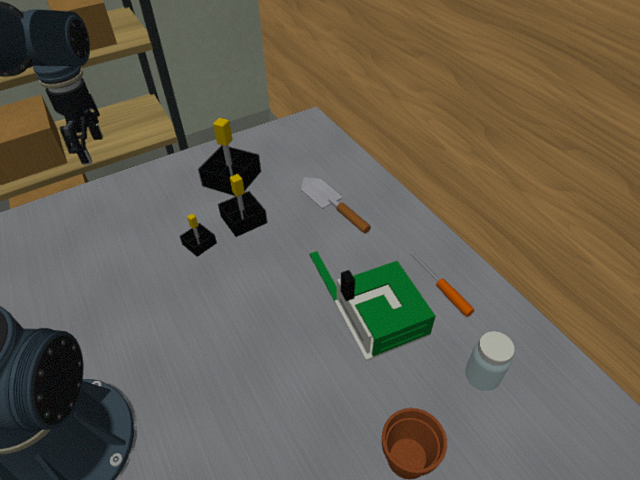

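```bash
cat > b.py <<'E'
from h import *
import sys
for fn in sys.argv[1:]:
    f=np.load(f'pics/{fn}.npz'); X=cloud(f['p'],f['d'],f); hsv=cv2.cvtColor(f['p'],cv2.COLOR_RGB2HSV)
    H,S,V=[hsv[...,i].astype(int) for i in range(3)]
    for name,mask in (('yellow',(H>18)&(H<35)&(S>120)&(V>90)&(X[...,2]>.05)),('green',(H>40)&(H<90)&(S>60)&(X[...,2]>.06)&(X[...,2]<.085)),('black',(V<70)&(X[...,2]>.075)&(X[...,0]>.4)&(X[...,1]<.2)&(X[...,2]<.14))):
        n,l,st,_=cv2.connectedComponentsWithStats(mask.astype(np.uint8))
        for i in range(1,n):
            if st[i,4]<40: continue
            P=X[l==i]; zt=np.nanpercentile(P[:,2],97); T=P[P[:,2]>zt-.006]
            r=cv2.minAreaRect((T[:,:2]*1000).astype(np.float32))
            print(fn,name,st[i].tolist(),'ztop',zt.round(3),'topmean',T.mean(0).round(4),'rect',np.round(r[0],1),np.round(r[1],1),round(r[2],1))
E
python3 b.py scene0 side0
```

```text
Traceback (most recent call last):
  File "b.py", line 4, in <module>
    f=np.load(f'pics/{fn}.npz'); X=cloud(f['p'],f['d'],f); hsv=cv2.cvtColor(f['p'],cv2.COLOR_RGB2HSV)
                                   ~~~~~^^^^^^^^^^^^^^^^^
  File "h.py", line 9, in cloud
    K=np.array(c['camera_matrix']); h,w=d.shape
               ~^^^^^^^^^^^^^^^^^
KeyError: 'camera_matrix is not a file in the archive'
```

The scene has three trays; the middle-sized one is at scene pixel (412, 207), side pixel (240, 210). The caddy is at scene (245, 262) with its door shut, its handle at (260, 225) and its track running right (+y). The slot shows white, an L.

```bash
sed -i "s/R=c\['R'\],t=c/camera_matrix=c['camera_matrix'],R=c['R'],t=c/" h.py
python3 - <<'E'
import numpy as np
from h import m
for n in('scene','side'):
    f=dict(np.load(f'pics/{n}0.npz')); f['camera_matrix']=f['K']; np.savez(f'pics/{n}0.npz',**f)
E
python3 b.py scene0 side0
```

```text
scene0 yellow [490, 175, 17, 15, 160] ztop 0.191 topmean [0.5555 0.536  0.1884] rect [555.3 536. ] [30.  32.4] 36.8
scene0 yellow [413, 181, 10, 8, 76] ztop 0.143 topmean [0.5174 0.365  0.1397] rect [517.6 364.1] [21.6 21.3] 86.1
scene0 green [206, 232, 73, 56, 2959] ztop 0.075 topmean [ 0.6567 -0.0652  0.0718] rect [653.4 -63.7] [156.4 134.3] 82.4
scene0 black [119, 198, 33, 23, 110] ztop 0.087 topmean [ 0.4917 -0.3482  0.0833] rect [ 493.7 -342.2] [28.4 83.9] 35.9
scene0 black [127, 213, 33, 21, 84] ztop 0.087 topmean [ 0.5537 -0.2919  0.0838] rect [ 554.7 -299. ] [19.7 80.5] 35.7
scene0 black [253, 216, 15, 20, 240] ztop 0.135 topmean [ 0.5885 -0.018   0.1329] rect [587.8 -18.2] [28.4 20.7] 79.7
side0 yellow [107, 8, 44, 42, 657] ztop 0.184 topmean [0.4917 1.3246 0.1814] rect [ 496.  1344.3] [399.9 118.7] 82.8
side0 yellow [89, 46, 21, 13, 90] ztop 0.183 topmean [0.3658 1.1826 0.1798] rect [ 364.8 1179.5] [74.6 69.7] 0.9
side0 yellow [0, 67, 35, 15, 91] ztop 0.183 topmean [0.1076 1.1484 0.1877] rect [171.5 783.9] [100.4 842.3] 10.1
side0 yellow [213, 118, 16, 28, 276] ztop 0.192 topmean [0.5488 0.5349 0.1899] rect [549.9 536.9] [34.6 32. ] 38.9
side0 yellow [230, 174, 14, 22, 205] ztop 0.144 topmean [0.512  0.3643 0.1417] rect [512.2 365.7] [21.7 28.6] 1.8
side0 yellow [187, 214, 11, 14, 87] ztop 0.099 topmean [0.3835 0.3433 0.0966] rect [383.3 344.1] [15.9 15.8] 10.7
side0 green [353, 261, 83, 82, 3679] ztop 0.076 topmean [ 0.652  -0.0733  0.0733] rect [650.1 -63.5] [159.5 134.3] 82.3
side0 black [341, 270, 14, 31, 355] ztop 0.137 topmean [ 0.5828 -0.02    0.135 ] rect [583.5 -18.9] [29.4 18.2] 83.2
```

```bash
cat > c.py <<'E'
from h import *
yaw=np.radians(82.4)
c=m.get_calibration('wrist'); R=np.array(c['R']);t=np.array(c['t']); print('cam-tcp world',-R.T@t-m.current_ee_pos(),'fwd',R[2])
m.move_ptp([0.515,0.33,0.28],down(np.radians(90)));m.dwell(.2)
snap('wrist','w_tray')
m.move_ptp([0.57,-0.03,0.28],down(yaw));m.dwell(.2)
snap('wrist','w_cad'); print(m.current_time())
a=[cv2.imread(f'pics/{n}.png') for n in('w_tray','w_cad')]
cv2.imwrite('pics/v1.png',cv2.resize(np.hstack(a),(800,300),interpolation=cv2.INTER_AREA))
E
python3 c.py; python3 b.py w_tray w_cad
```

```text
cam-tcp world [-0.06958236  0.0338433   0.14265572] fwd [ 0.27214944 -0.13124091 -0.95326308]
3.9917
w_tray yellow [327, 47, 24, 29, 506] ztop 0.096 topmean [0.3857 0.3445 0.0949] rect [385.4 344.5] [16.2 16.3] 16.3
w_tray yellow [348, 202, 33, 41, 1177] ztop 0.141 topmean [0.5128 0.3652 0.1397] rect [513.8 365.3] [24.4 23.5] 3.5
w_tray yellow [539, 246, 97, 77, 4272] ztop 0.19 topmean [0.5504 0.5341 0.1887] rect [551.5 535.6] [32.5 32. ] 33.4
w_tray green [0, 283, 49, 107, 4377] ztop 0.073 topmean [ 0.6602 -0.0058  0.0715] rect [658.1 -11. ] [ 52.4 134.8] 82.0
w_cad green [217, 226, 160, 122, 14976] ztop 0.073 topmean [ 0.6508 -0.0679  0.072 ] rect [651.2 -64.3] [156.  134.7] 82.3
w_cad black [49, 182, 16, 58, 317] ztop 0.087 topmean [ 0.5345 -0.2771  0.0839] rect [ 537.3 -279.7] [ 9.5 55.5] 66.2
w_cad black [320, 216, 34, 37, 1194] ztop 0.135 topmean [ 0.5832 -0.0186  0.1337] rect [583.9 -18.5] [27.  18.9] 82.4
```

View pics/v1.png

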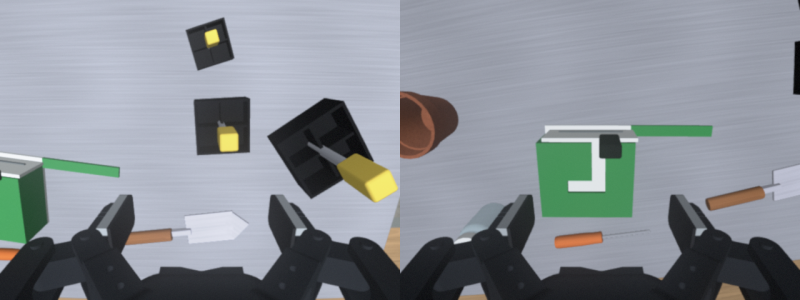

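```bash
cat > d.py <<'E'
from h import *
import sys
def slot(fn,o=np.array([.6497,-.0641]),yaw=np.radians(-7.7)):
    f=np.load(f'pics/{fn}.npz'); X=cloud(f['p'],f['d'],f); hsv=cv2.cvtColor(f['p'],cv2.COLOR_RGB2HSV)
    g=(hsv[...,0]>40)&(hsv[...,0]<90)&(hsv[...,1]>60)&(abs(X[...,2]-.072)<.004)
    c,s=np.cos(yaw),np.sin(yaw); L=(X[g][:,:2]-o)@np.array([[c,-s],[s,c]])*1000
    for x in (-50,-40,-30,-20,-10,0,10,15):
        y=np.sort(L[abs(L[:,0]-x)<2.5][:,1]); i=np.argmax(np.diff(y)); print('x',x,'gap y',y[i].round(1),y[i+1].round(1),'mid',((y[i]+y[i+1])/2).round(1),'ext',y[[0,-1]].round(1))
    for y in (-20,-10,0):
        x=np.sort(L[abs(L[:,1]-y)<2.5][:,0]); i=np.argmax(np.diff(x)); print('y',y,'gap x',x[i].round(1),x[i+1].round(1),'ext',x[[0,-1]].round(1))
slot(sys.argv[1])
E
python3 d.py w_cad
```

```text
x -50 gap y 8.0 57.0 mid 32.5 ext [-77.7  77. ]
x -40 gap y 7.9 31.6 mid 19.8 ext [-77.7  77.4]
x -30 gap y 7.8 31.7 mid 19.7 ext [-77.7  76.8]
x -20 gap y 8.6 31.8 mid 20.2 ext [-77.8  77.4]
x -10 gap y 8.6 31.9 mid 20.2 ext [-77.2  76.8]
x 0 gap y 7.4 32.0 mid 19.7 ext [-77.9  77.1]
x 10 gap y -31.3 32.1 mid 0.4 ext [-77.9  77.8]
x 15 gap y -31.3 32.1 mid 0.4 ext [-76.9  77. ]
y -20 gap x -1.7 20.0 ext [-65.8  68.5]
y -10 gap x -1.9 20.2 ext [-65.4  67.9]
y 0 gap x -1.9 20.3 ext [-65.7  67.7]
```

```bash
cat >> h.py <<'E'
YAW=np.radians(-7.7); O=np.array([.6495,-.0641])
def W(x,y,z):
    "caddy mm -> world m"
    c,s=np.cos(YAW),np.sin(YAW); return [O[0]+(c*x-s*y)/1000,O[1]+(s*x+c*y)/1000,z/1000]
def local(p):
    c,s=np.cos(YAW),np.sin(YAW); d=np.array(p[:2])-O; return np.round([(c*d[0]+s*d[1])*1000,(-s*d[0]+c*d[1])*1000,p[2]*1000],1)
JY=down(np.pi/2+YAW)
def stat(s): print(s,'t',round(m.current_time(),2),'local',local(m.current_ee_pos()),'F',np.round(m.current_force(),1),'grip',round(m.current_grip_width(),3))
E
cat > e.py <<'E'
from h import *
print('handle local',local([.5835,-.0185,.134]))
x,y,_=local([.5835,-.0185,.134])
m.move_ptp(W(-70,y,165),JY)
m.move_l(W(-70,y,93),max_speed=.1); stat('at')
m.set_gripper(0,effort=30); stat('gripped')
m.move_l(W(-70,177,93),max_speed=.08); stat('open')
m.set_gripper(.8); 
m.move_l(W(-70,177,190),max_speed=.2); stat('up')
m.move_l(W(-130,120,280),max_speed=.25);m.dwell(.2); snap('wrist','w_open')
E
python3 e.py; python3 b.py w_open | grep black
```

```text
handle local [-71.5  36.3 134. ]
at t 5.4 local [-69.6  36.3  93.7] F [ 0.1  0.1 -0.7] grip 0.996
gripped t 5.94 local [-69.9  36.3  93.3] F [-1.5  0.2  4.2] grip 0.345
open t 7.85 local [-70.  177.3  93.3] F [-1.4  0.8  5.6] grip 0.351
up t 8.94 local [-70.5 176.9 189. ] F [-0.6 -0.1 -1.3] grip 0.799
w_open black [366, 262, 40, 43, 1423] ztop 0.135 topmean [0.6014 0.1207 0.1337] rect [602.4 120.8] [29.1 18.8] 82.8
```

View pics/w_open.png

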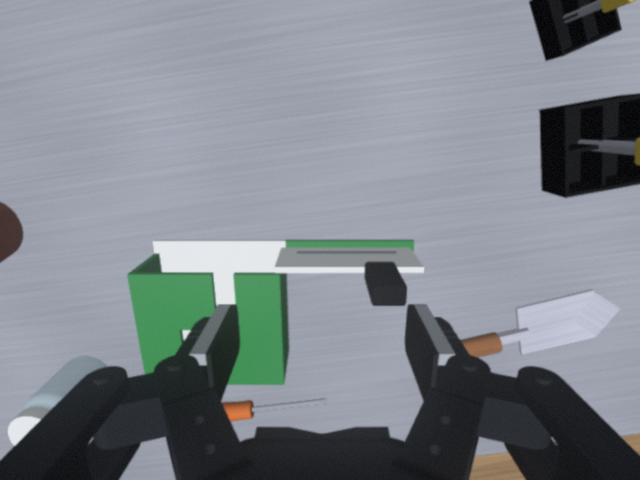

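Door handle is now at (0.602, 0.121), which is door ≈147 mm open; the mouth is clear. Next, the tray.

```bash
cat > f.py <<'E'
from h import *
J=down(np.radians(93.5)); p=[.5135,.3655]
m.set_gripper(1.0)
m.move_ptp(p+[.2],J)
m.move_l(p+[.097],max_speed=.12); stat('at')
m.set_gripper(0,effort=60); stat('grip')
m.move_l(p+[.157],max_speed=.1); stat('lifted')
m.move_l(W(-170,20,150),JY,max_speed=.2); m.dwell(.2); stat('front')
snap('side','s_front'); snap('wrist','w_front')
a=[cv2.imread(f'pics/{n}.png') for n in('s_front','w_front')]
cv2.imwrite('pics/v2.png',cv2.resize(np.hstack(a),(800,300),interpolation=cv2.INTER_AREA))
E
python3 f.py; python3 b.py w_front s_front|grep yellow
```

```text
at t 12.32 local [-191.9  407.8   97.8] F [-0.8  0.3  1. ] grip 0.999
grip t 12.92 local [-192.2  407.7   97.3] F [0.3 0.7 2.1] grip 0.274
lifted t 13.67 local [-192.7  407.2  156.3] F [ 0.9  0.4 -2.7] grip 0.271
front t 15.96 local [-170.    20.3  150. ] F [-0.   0.5 -3.4] grip 0.276
w_front yellow [285, 289, 75, 119, 7998] ztop 0.194 topmean [ 0.4816 -0.0209  0.1922] rect [483.5 -21.2] [24.5 25. ] 82.3
s_front yellow [108, 15, 16, 19, 67] ztop 0.259 topmean [0.4301 1.2167 0.2604] rect [ 430.1 1216.7] [ 0.5 10.7] 5.8
s_front yellow [122, 14, 25, 35, 163] ztop 0.183 topmean [0.5067 1.3055 0.1801] rect [ 505.9 1301.3] [312.3  80.3] 87.3
s_front yellow [125, 44, 22, 10, 51] ztop 0.181 topmean [0.4831 1.1528 0.1787] rect [ 476.3 1150.4] [57.6 25.1] 10.8
s_front yellow [187, 214, 11, 15, 104] ztop 0.099 topmean [0.3834 0.3437 0.0966] rect [383.1 344.6] [15.4 16.5] 23.5
```

View pics/v2.png

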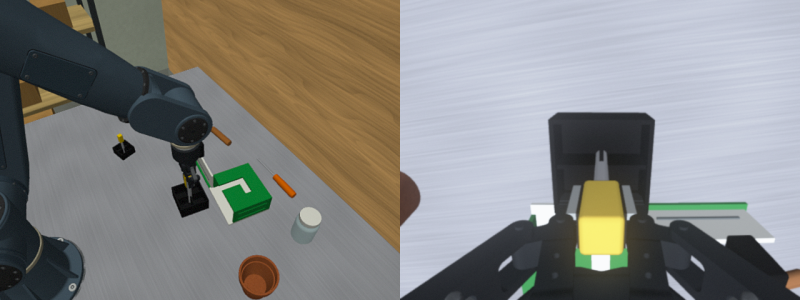

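The tray is held square and upright, with the block at caddy (-170, 20). Slide it in now.

```bash
cat > g.py <<'E'
from h import *
m.move_l(W(-170,20,107),max_speed=.1); stat('low')
m.move_l(W(-60,20,107),max_speed=.08); stat('mouth')
m.move_l(W(-20,20,107),max_speed=.06); stat('in')
if np.linalg.norm(m.current_force())>12: raise SystemExit('force')
m.move_l(W(9.5,20,107),max_speed=.05); m.dwell(.2); stat('corner')
if np.linalg.norm(m.current_force())>12: raise SystemExit('force')
m.move_l(W(9.5,-20.5,107),max_speed=.05); m.dwell(.3); stat('end')
m.move_l(W(9.5,-20.5,103.5),max_speed=.02); m.dwell(.2); stat('lowered')
E
python3 g.py
```

```text
low t 16.64 local [-169.8   20.   107.3] F [ 0.6  0.3 -2.7] grip 0.272
mouth t 18.17 local [-60.3  20.  107. ] F [ 0.3 -0.6 -3. ] grip 0.275
in t 18.98 local [-20.3  20.  106.8] F [-0.8 -0.2 -3.3] grip 0.276
corner t 19.93 local [  9.4  20.  107.1] F [ 0.  -0.6 -2.9] grip 0.271
end t 21.18 local [  9.5 -20.3 107. ] F [-0.3  0.4 -3.9] grip 0.276
lowered t 21.71 local [  9.4 -20.5 103.4] F [-0.3  0.4 -2.9] grip 0.269
```

```bash
cat > i.py <<'E'
from h import *
for z in (102.8,102.2,101.6):
    if m.current_force()[2]>-.5: break
    m.move_l(W(9.5,-20.5,z),max_speed=.02); m.dwell(.15); stat(z)
m.set_gripper(.7); stat('rel')
m.move_l(W(9.5,-20.5,200),max_speed=.12)
m.move_l(W(-90,-10,290),max_speed=.25); m.dwell(.2); snap('wrist','w_in'); stat('look')
E
python3 i.py; python3 b.py w_in|grep yell
python3 - <<'E'
import sys;sys.path.insert(0,'.')
E
```

```text
102.8 t 22.11 local [  9.5 -20.5 103.3] F [-4.2  0.8  5.9] grip 0.275
rel t 22.55 local [  9.5 -20.5 102.7] F [ 0.1 -1.  -0.2] grip 0.698
look t 24.45 local [-89.8 -10.1 288.8] F [-0.5 -0.6  0.6] grip 0.698
w_in yellow [297, 304, 27, 45, 1121] ztop 0.147 topmean [ 0.6544 -0.085   0.1455] rect [655.2 -85.3] [23.  23.2] 82.4
```

View pics/w_in.png

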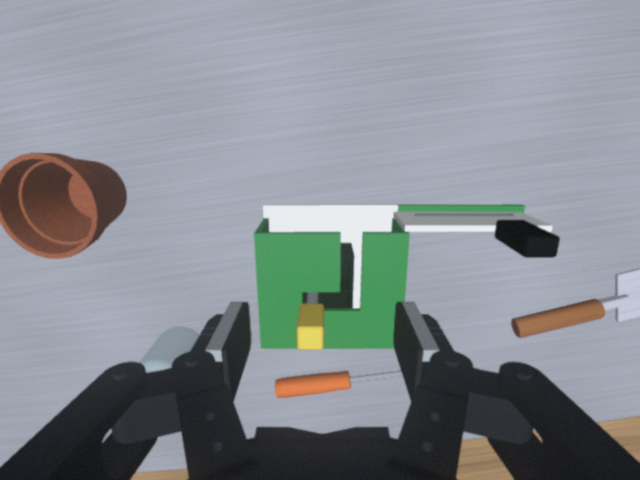

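The post is in the cross slot at the end (block pixel (311, 327), local (8.5, -20), top at 146 mm, so it stands on the floor). Shut the door.

```bash
cat > k.py <<'E'
from h import *
m.set_gripper(1.0)
m.move_ptp(W(-70,177,170),JY)
m.move_l(W(-70,177,93),max_speed=.12); stat('at')
m.set_gripper(0,effort=30); stat('grip')
m.move_l(W(-70,40,93),max_speed=.08); stat('near')
m.move_l(W(-70,30,93),max_speed=.03); m.dwell(.2); stat('shut')
m.set_gripper(.8)
m.move_l(W(-70,30,200),max_speed=.12)
m.move_l(W(-110,10,290),max_speed=.25); m.dwell(.3); snap('wrist','w_shut'); snap('scene','sc_shut'); stat('look')
E
python3 k.py; python3 b.py w_shut|grep -E 'yell|black'
python3 - <<'E'
from h import *
for p in ([.584,-.0185,.13],):print(local(p))
E
```

```text
at t 26.52 local [-69.4 176.9  93.9] F [-0.3  0.2 -0.5] grip 0.996
grip t 27.06 local [-69.9 177.   93.3] F [-1.5 -0.2  3.9] grip 0.35
near t 28.92 local [-69.8  39.7  93.3] F [-0.9 -0.7  5.6] grip 0.351
shut t 29.6 local [-69.8  29.6  93.3] F [-1.3 -1.8  5. ] grip 0.348
look t 32.05 local [-110.    10.1  289.4] F [ 0.9 -0.2 -0.2] grip 0.796
w_shut yellow [275, 322, 28, 46, 1141] ztop 0.147 topmean [ 0.6542 -0.0848  0.1455] rect [655.3 -85.4] [22.8 22.6] 81.4
w_shut black [327, 240, 35, 40, 1240] ztop 0.135 topmean [ 0.5822 -0.0256  0.1336] rect [583.  -25.4] [29.2 19.4] 83.2
[-71.   36.4 130. ]
```

View pics/w_shut.png

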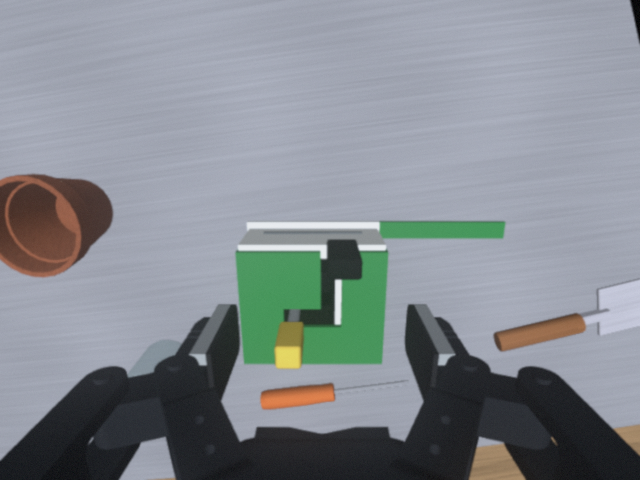

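Handle at local y ≈ 29.4 (shut = 30), the door edges line up with the roof edges (columns 238 to 387), and the tray hasn't moved. I'm handing it in.

```bash
python3 -c "
from h import *
stat('end'); print(m.sign_off())"
```

```text
end t 32.05 local [-110.    10.1  289.4] F [ 0.9 -0.2 -0.2] grip 0.796
the job is handed in; nothing more can be done
None
```

The job is done and handed in at 32 s of the 66 s allowed; hand-in reports no verdict. I opened the door, slid the middle-sized tray along the slot to the end of the cross slot, and set it on the floor. Then I slid the door shut and backed the arm clear.

**Last checks:**
- **Door when open:** about 147 mm, measured from the handle (138 mm needed).
- **Tray at the end:** grip at about caddy x 8.5, y -20 mm, with its top at about 146 mm, as it should be when standing on the floor. It did not move while the door was shut.
- **Door when shut:** handle at caddy y 29.4 mm (30 is shut), within about 1 mm by camera.
- **Forces:** readings taken between moves stayed under about 8 N.
- **Other things:** the last wrist picture shows no sign that the pot, jar, trowel or screwdriver moved. I did not re-measure their positions, but the arm did not go near them.

**One disagreement:** at the start the handle measured about 6 mm further open than the shut position. The door was probably not quite shut to begin with, since the final reading agrees with the given geometry.

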